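# Zero the bench scale

### The job

Zero the bench scale with the lidded pot standing on its pan: with the fingertips press the round key gently well down, keep it down for about two seconds, then let it come up and withdraw. Leave the square and the oblong key beside it alone, do not touch the rest of the scale or the pot, and leave the things lying around where they are; nothing is to be picked up.

Things in the scene. Friction and masses are not known exactly. Their poses are not given: they have to be found in the camera images.
- round_key_top (a point): centre of the top of the key to be pressed: the ROUND black key, 28 mm across, one of three keys in a row along the front of the scale, spaced 56 mm, in an order that differs from run to run. Its top is 53 mm above the worktop when up; it stands 11 mm proud of its housing plate and sinks straight down up to 7 mm.
- round_key (a joint): how far the round key is pressed, in m: 0 up, 0.007 fully down. A light spring brings it up again: about 2 N holds it at 0.003, about 4 N fully down
- round_housing: the fixed thin aluminium plate, 46 x 46 x 2 mm, under the round key and carrying it; origin at the centre of its underside, 40 mm above the worktop, straight under the key's centre
- square_key_top (a point): centre of the top of the square black key, 25 x 25 mm (leave alone). Its top is 53 mm above the worktop when up; it stands 11 mm proud of its housing plate and sinks straight down up to 7 mm.
- square_key (a joint): how far the square key is pressed, in m: 0 up, 0.007 fully down. A light spring brings it up again: about 2 N holds it at 0.003, about 4 N fully down
- square_housing: the fixed thin aluminium plate, 46 x 46 x 2 mm, under the square key and carrying it; origin at the centre of its underside, 40 mm above the worktop, straight under the key's centre
- bar_key_top (a point): centre of the top of the narrow oblong black key, 36 x 13 mm, long side pointing toward the pan (leave alone). Its top is 53 mm above the worktop when up; it stands 11 mm proud of its housing plate and sinks straight down up to 7 mm.
- bar_key (a joint): how far the oblong key is pressed, in m: 0 up, 0.007 fully down. A light spring brings it up again: about 2 N holds it at 0.003, about 4 N fully down
- bar_housing: the fixed thin aluminium plate, 46 x 46 x 2 mm, under the oblong key and carrying it; origin at the centre of its underside, 40 mm above the worktop, straight under the key's centre
- scale: the grey bench scale, fixed to the worktop, 220 mm deep (its own x, toward the pan), 190 mm wide (its own y); origin at the centre of its underside on the worktop. The top of its case is 40 mm high. The three keys stand in a row 78 mm in front of the origin (own x = -78 mm; own y = -56, 0 and +56 mm), behind them lies a dark display, then a steel pan, 122 x 174 mm, its top 52 mm above the worktop
- pot: small lidded pot, 62 mm across and 35 mm tall, standing loose on the pan, its lid 87 mm above the worktop; origin at the centre of its underside
- tape_measure: tape measure, 34 x 86 x 70 mm tall, loose on the worktop left of the scale; origin at its underside
- pencil: pencil, 175 mm long, 8 mm thick, loose on the worktop right of the scale; origin at its underside
- wedge: off-white heel wedge, 56 x 60 x 10 mm, loose on the worktop left of the scale; origin at its underside
- glue_brush: glue brush, 158 mm long, loose on the worktop; origin at its underside
- cork_block: cork sanding block, 105 x 50 x 32 mm, loose on the worktop far right of the scale; origin at its underside
Not all that is in view belongs to the job. Of the things that look like the pot, the middle-sized one is meant.

How it is judged:
By the outcome, as a careful person would: the job done as asked, in the order asked, and still so for the second after the job is handed in, with the robot touching nothing.
It also fails if it takes over 29 s, if anything falls off the work surface, if the arm or the gripper's body presses on something with over 40 N, if the wrist force passes 120 N, or if a joint passes its speed limit or range.

### The arm

A 7-joint arm with a two-finger parallel gripper is mounted at the origin on a cart in front of the work surface, level with it; the furniture and walls round the work are solid. World frame = base frame: x ahead of the robot, y to its left, z up, the work surface at z = 0. Lengths are in m, angles in rad, forces in N, time in s.
With the tool pointing down it reaches from about 0.425 to 0.875 m from the base axis. Payload 4.7 kg.
Tool frame: the origin (TCP) lies at the very end of the fingers, on their centre line; the grasp point (between the pads) lies 19 mm behind it; z points along the fingers, y is the line along which they close (so a half turn about z gives the same grasp; the last joint's range is limited). The gripper opens to 87 mm and grips with 3 to 60 N. Pads are 19 mm wide; open, the fingers measure 117 mm over their backs; the gripper's body (75 mm by 190 mm) begins 51 mm behind the grasp point.
Start: joints at [-1.164, 0.321, -0.07, 1.45, 0.023, 1.371, -0.057], TCP at [0.249, 0.601, 0.223] pointing down, gripper open.
Joint ranges: [-2.86, 2.86], [-0.3, 2.09], [-1.38, 1.24], [0.06, 2.45], [-1.56, 4.7], [0.09, 2.05], [-2.69, 2.69]. Speed limits (rad/s): [2.57, 2.57, 3.14, 3.14, 3.14, 3.14, 3.14].

### API

Orientations are given as a rotation vector (axis times angle).
In Python, from bench import get_state, get_image, get_calibration, close_job gives the robot as it stands.
- The arm moves only by the shell command python3 -m crank 'ROWS' [FORCE]. ROWS is JSON, a list of rows, each a list of 5 numbers: the opening, from 0 (shut) to 1 (fully open), then the shift along the world's x, y, z in units of 0.2 m (1.0 is 0.2 m), then the turn about the world's z in units of 2 pi rad (1.0 is 2 pi rad). A call has 1 to 5 rows; each row is the pose to reach, as a shift and turn from the pose commanded when the call began, turning the shorter way round; what a row does not reach only later rows make up. A row lasts 1/8 s, in which the tool goes at most 62.5 mm and 10.7 degrees, less where a joint would pass 70% of its speed; a pose out of reach is approached as far as the arm can. A call with a number of a shift or a turn outside -1 to 1 is refused whole. A call with a gripper value outside its range is refused whole. The fingers move at their own pace and stop on an object; FORCE is the grip in N (left out, the last holds). Time passes only in rows, so rows that repeat a pose let the fingers close. It gives the time, the measured TCP pose, the force, the opening and the grip force at its end, in the units of the state.
- get_state(): the state, without advancing time (a new reading comes with each control period).
- get_image(name): name is "side" or "top" or "wrist"; returns the picture (400x640x3 uint8, red, green, blue); there is no depth.
- get_calibration(name): a dict with "fovy" (degrees; the focal length in pixels is half the picture's height over the tangent of half this angle, whatever the lens; pixels are square), "cx", "cy" (the principal point, pixels), "R" (3x3) and "t" (3): a world point X has camera coordinates R X + t. Camera axes: x right, y down, z forward; pixel columns grow to the right and rows downward; lengths in m; the calibration is good to about 2 mm. The wrist camera is an equidistant fisheye: a pixel r from the principal point sees the ray r / f radians off the axis. A picture is of the moment at which its call begins: read the wrist's pose just before it. get_calibration takes no time and is no camera call; for the wrist camera it gives the pose at the moment of the call.
- close_job(): hands the job in; it is judged then, once.
The state is a dict: "time": time; "joint_positions": joint angles; "qd": joint speeds; "joint_torque": joint torques, N m; "position": TCP position; "tool_rot": TCP orientation; "ft_force": force on the tool from outside, world axes, zero at the start; "torque": the same for the moment, N m; "grip_width": opening from 0.0 (shut) to 1.0 (fully open); "grip_force": force on a finger pad.
Only numpy, scipy, OpenCV 4.12 (cv2) and the standard library are available. Lean on these libraries where they do the work, as an engineer would, in place of code of your own. Each camera call takes 0.05 s, during which the arm holds its last target. There are 200 camera calls.

## Working session

There is one attempt and no reset: what is moved stays moved. The work goes in short steps, Python scripts to look and compute and a shell command to move; the robot and the scene stay as the last step left them, time stands still between calls to the robot, and variables do not carry over. Pictures are saved under pics/ and viewed, at most 10 in all, crops included, and the job is handed in when it is done.

```bash
mkdir -p pics; cat > h.py <<'E'
import numpy as np,cv2
from bench import *
def ray(c,u,v):
    f=200/np.tan(np.radians(c["fovy"])/2);R=np.array(c["R"]);t=np.array(c["t"])
    x=(u-c["cx"])/f;y=(v-c["cy"])/f
    return -R.T@t,R.T@np.array([x,y,1.])
def onz(c,u,v,z):
    o,d=ray(c,u,v);return o+d*(z-o[2])/d[2]
def proj(c,X):
    f=200/np.tan(np.radians(c["fovy"])/2);p=np.array(c["R"])@np.array(X)+np.array(c["t"])
    return p[:2]/p[2]*f+[c["cx"],c["cy"]]
E
python3 - <<'E'
from h import *
for n in("top","side"):
    im=get_image(n);cv2.imwrite(f"pics/{n}0.png",im[:,:,::-1]);c=get_calibration(n);print(n,c["fovy"],-np.array(c["R"]).T@np.array(c["t"]),np.array(c["R"]).round(2).tolist())
s=get_state();print(s["time"],s["position"],s["tool_rot"],s["ft_force"],s["grip_width"])
E
```

```text
top 43.440479978283825 [0.44576774 0.07751982 1.40866338] [[-0.02, -1.0, 0.0], [-0.99, 0.02, -0.1], [0.1, -0.01, -0.99]]
side 45.53580861715055 [0.34238973 1.35728366 1.20684978] [[-0.98, -0.2, 0.01], [-0.14, 0.64, -0.76], [0.15, -0.74, -0.66]]
0.1 [0.2486514  0.60001451 0.22155494] [-6.12957621e-01 -3.08095349e+00  2.75625420e-03] [ 0.21181244  0.43206331 -0.36418376] 0.9981356187866179
```

View pics/top0.png

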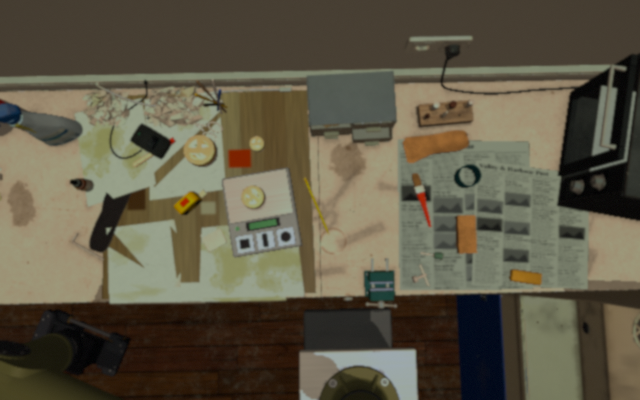

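View pics/side0.png

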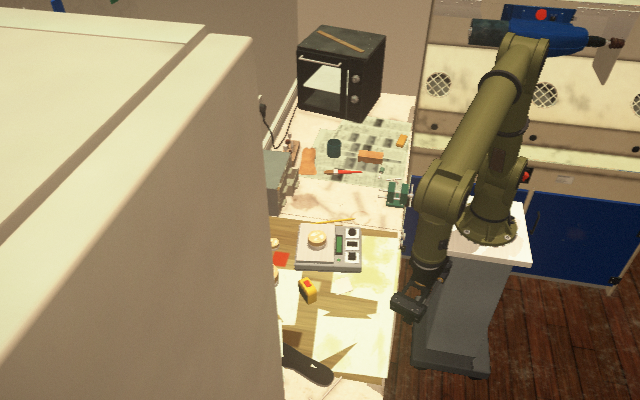

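The top view shows the scale's keys at about (245,243) square, (265,240) oblong and (286,237) round. The side view has them at about (352,232) to (350,257). Next I'll enlarge both and measure the round key.

```bash
python3 - <<'E'
from h import *
out=[]
pts={}
for n,(x0,y0,x1,y1) in dict(top=(222,215,306,262),side=(330,220,372,276)).items():
    im=cv2.imread(f"pics/{n}0.png");c=get_calibration(n)
    g=im[y0:y1,x0:x1].max(2)
    m=(g<(75 if n=="top" else 90)).astype(np.uint8)
    k,l,st,ce=cv2.connectedComponentsWithStats(m,connectivity=4)
    for i in range(1,k):
        if st[i,4]>15:
            b=l==i;w=(110-g.astype(float))*cv2.dilate(b.astype(np.uint8),np.ones((3,3)));w[w<0]=0
            yy,xx=np.indices(g.shape);u=(w*xx).sum()/w.sum()+x0;v=(w*yy).sum()/w.sum()+y0
            print(n,st[i],round(u,2),round(v,2),onz(c,u,v,.053).round(4))
    out.append(cv2.resize(im[y0:y1,x0:x1],None,fx=8 if n=="top" else 8,fy=8,interpolation=cv2.INTER_CUBIC)[:,:700])
W=max(o.shape[1] for o in out)
cv2.imwrite("pics/z.png",cv2.resize(cv2.vconcat([cv2.copyMakeBorder(o,0,0,0,W-o.shape[1],cv2.BORDER_CONSTANT) for o in out]),(W*600//sum(o.shape[0] for o in out),600)))
E
```

```text
top [53  3  5  8 22] 277.22 221.04 [0.5051 0.2078 0.053 ]
top [24  8  4  8 23] 247.72 226.15 [0.4931 0.2874 0.053 ]
top [60 17  8  9 54] 285.21 236.22 [0.4638 0.1869 0.053 ]
top [41 19  5 12 38] 264.74 239.77 [0.4555 0.242  0.053 ]
top [19 25  8  8 58] 244.24 243.45 [0.447 0.297 0.053]
side [19  9  6  7 33] 351.49 231.96 [0.463  0.1975 0.053 ]
side [17 22 10  4 38] 351.6 243.6 [0.4543 0.2519 0.053 ]
side [19 33  6  7 41] 351.53 256.09 [0.446  0.3073 0.053 ]
```

View pics/z.png

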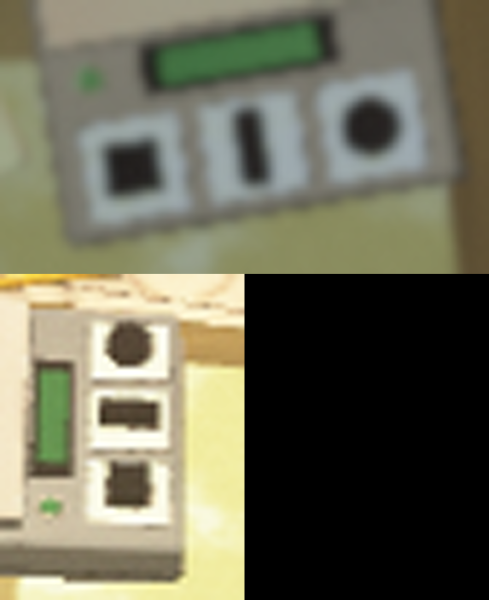

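The round key is the right-hand one, nearest the robot's centre line. The top camera puts it near (0.464, 0.187). The side camera differs by about 1 cm in y, and some of that comes from the dark side wall of the key being included. I'll go above it with the fingers shut and refine with the wrist camera.

```bash
python3 -m crank '[[0,0.13,-0.25,0],[0,0.26,-0.5,0],[0,0.39,-0.75,0],[0,0.52,-1,0],[0,0.52,-1,0]]' 2>&1 | tail -3; python3 -m crank '[[0,0.13,-0.25,0,0],[0,0.26,-0.5,0,0],[0,0.39,-0.75,0,0],[0,0.52,-1,0,0],[0,0.52,-1,0,0]]' 10; python3 -m crank '[[0,0.13,-0.25,0,0],[0,0.26,-0.5,0,0],[0,0.39,-0.75,0,0],[0,0.45,-1,0,0],[0,0.45,-1,0,0]]'
```

```text
$[0]: bad value
time: 0.72
position: [0.3563, 0.3956, 0.2226]
tool_rot: [0.626, 3.077, -0.002]
ft_force: [0.7, 0.4, 0.9]
grip_width: 0.517
grip_force: 0.0
time: 1.35
position: [0.444, 0.1968, 0.2225]
tool_rot: [0.624, 3.079, -0.001]
ft_force: [0.4, 0.4, 0.1]
grip_width: 0.019
grip_force: 0.0
```

```bash
python3 - <<'E'
from h import *
s=get_state();print(s["time"],s["position"],s["tool_rot"],s["ft_force"],s["grip_width"],s["qd"])
c=get_calibration("wrist");im=get_image("wrist");np.save("w1.npy",c,allow_pickle=True)
cv2.imwrite("pics/w1.png",im[:,:,::-1]);print(c)
E
```

```text
1.35 [0.44400876 0.19683757 0.22253652] [ 6.23650152e-01  3.07876315e+00 -1.00985682e-03] [0.37421454 0.42495399 0.0778835 ] 0.019001046734457346 [-0.03840323  0.01749417 -0.08065669 -0.01469396 -0.04993967 -0.01033301
 -0.0275127 ]
{'fovy': 65.70646984690485, 'cx': 318.89997914519785, 'cy': 204.67319921405087, 'R': array([[ 0.38946439,  0.92104093, -0.00104043],
       [ 0.89390197, -0.37771594,  0.24139166],
       [ 0.22193862, -0.0949435 , -0.97042722]]), 't': array([-0.354233  , -0.35190645,  0.30848974])}
```

View pics/w1.png

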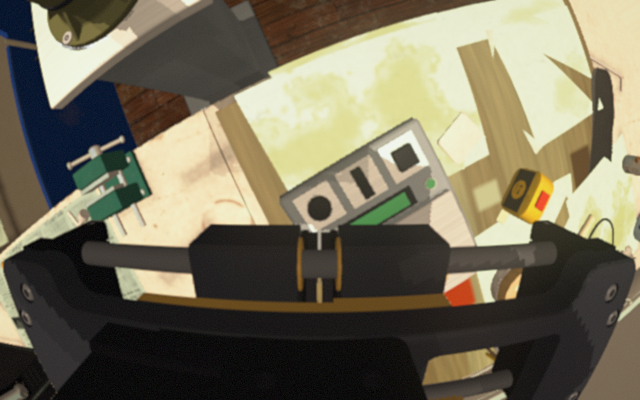

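The wrist view shows the round key at about (319,208), the oblong at (362,182) and the square at (404,157), with the closed fingertips just below the round key. Now to convert that with the fisheye model.

```bash
cat >> h.py <<'E'
def fish(c,u,v,z):
    f=200/np.tan(np.radians(c["fovy"])/2);R=np.array(c["R"]);t=np.array(c["t"])
    d=np.array([u-c["cx"],v-c["cy"]]);r=np.hypot(*d);a=r/f
    d=R.T@np.array([*(d/r*np.sin(a)),np.cos(a)]);o=-R.T@t
    return o+d*(z-o[2])/d[2]
def keys(im,c,box,z):
    x0,y0,x1,y1=box;g=im[y0:y1,x0:x1].max(2);m=(g<75).astype(np.uint8)
    k,l,st,ce=cv2.connectedComponentsWithStats(m,connectivity=4)
    for i in range(1,k):
        if st[i,4]>60: print(st[i],ce[i]+[x0,y0],fish(c,*(ce[i]+[x0,y0]),z).round(4))
E
python3 - <<'E'
from h import *
c=get_calibration("wrist");im=get_image("wrist");s=get_state()
cv2.imwrite("pics/w2.png",im[:,:,::-1]);print(s["position"],s["qd"].round(3) if hasattr(s["qd"],"round") else s["qd"])
keys(im,c,(285,130,430,226),.053)
keys(im,c,(285,130,430,226),.0475)
E
```

```text
[0.44248137 0.20146674 0.22249136] [-0.02   0.008 -0.028 -0.004 -0.003 -0.001  0.003]
[107  29  23  14  85] [403.09411765 166.48235294] [0.4545 0.2957 0.053 ]
[ 64  40  22  30 280] [359.81071429 184.43214286] [0.455  0.2435 0.053 ]
[ 53  59  89  37 347] [385.56772334 209.93083573] [0.4933 0.2602 0.053 ]
[ 21  69  23  23 407] [316.72727273 209.82063882] [0.4632 0.189  0.053 ]
[107  29  23  14  85] [403.09411765 166.48235294] [0.4557 0.2968 0.0475]
[ 64  40  22  30 280] [359.81071429 184.43214286] [0.4562 0.2438 0.0475]
[ 53  59  89  37 347] [385.56772334 209.93083573] [0.4951 0.2608 0.0475]
[ 21  69  23  23 407] [316.72727273 209.82063882] [0.4646 0.1884 0.0475]
```

```bash
python3 -m crank '[[0,0.105,-0.06,0,0],[0,0.105,-0.06,-0.3,0],[0,0.105,-0.06,-0.55,0],[0,0.105,-0.06,-0.7,0],[0,0.105,-0.06,-0.75,0]]'; python3 -m crank '[[0,0,0,0,0],[0,0,0,0,0],[0,0,0,0,0]]'; python3 - <<'E'
from h import *
c=get_calibration("wrist");im=get_image("wrist");s=get_state()
print(s["position"],s["ft_force"])
print(-np.array(c["R"]).T@c["t"])
cv2.imwrite("pics/w3.png",cv2.resize(im[130:330,200:440,::-1],None,fx=3,fy=3,interpolation=cv2.INTER_CUBIC))
E
```

```text
time: 2.08
position: [0.4617, 0.19, 0.0704]
tool_rot: [-0.607, -3.079, 0.003]
ft_force: [0.6, 0.3, 0.8]
grip_width: 0.003
grip_force: 0.0
time: 2.45
position: [0.4648, 0.1891, 0.0739]
tool_rot: [0.612, 3.079, 0.003]
ft_force: [-0.7, 1.2, 0.4]
grip_width: 0.007
grip_force: 0.0
[0.46457291 0.18898385 0.07373548] [0.28173132 0.3007843  0.7740374 ]
[0.40429526 0.21414954 0.23526176]
```

View pics/w3.png

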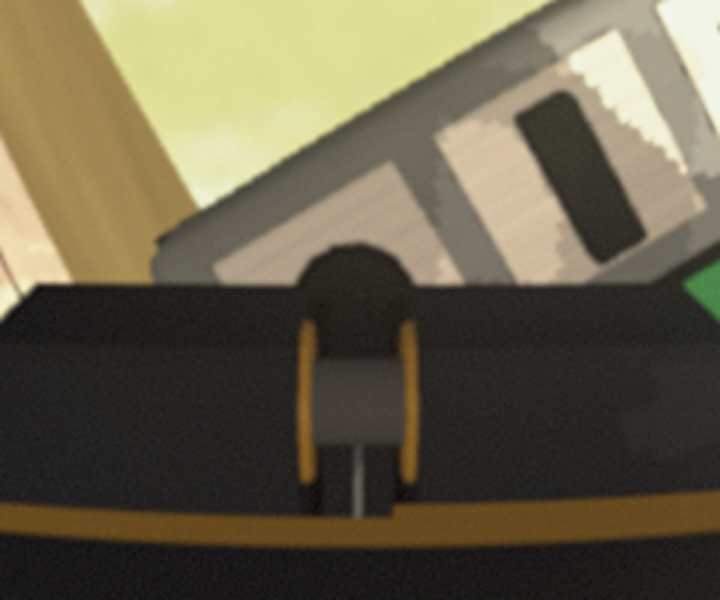

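The crop shows the round key centred under the fingers: its edges are at about x 298 and 412, and the finger centre is at about 358. The oblong key is at crop (582,178). I'll check the position with those points before pressing.

```bash
python3 - <<'E'
from h import *
c=get_calibration("wrist")
p=lambda u,v:fish(c,200+(u+.5)/3-.5,130+(v+.5)/3-.5,.053)
b=p(576,175);e=p(355,242)
print("bar",b,"->round",b+np.array([.0084,-.0554,0]))
cam=-np.array(c["R"]).T@c["t"]; d=np.array([.464,.189])-cam[:2];d/=np.hypot(*d)
print("far edge",e,"->",e[:2]+.014*d)
E
python3 -m crank '[[0,0,0,-0.05,0],[0,0,0,-0.08,0],[0,0,0,-0.1,0],[0,0,0,-0.105,0],[0,0,0,-0.105,0]]'
```

```text
bar [0.45360334 0.24183774 0.053     ] ->round [0.46200334 0.18643774 0.053     ]
far edge [0.44933997 0.19497611 0.053     ] -> [0.46225562 0.18957372]
time: 3.12
position: [0.4637, 0.1884, 0.0516]
tool_rot: [-0.613, -3.081, 0.0]
ft_force: [-1.4, -0.6, 1.3]
grip_width: 0.005
grip_force: 0.6
```

```bash
python3 -m crank '[[0,0,0,-0.005,0],[0,0,0,-0.01,0],[0,0,0,-0.015,0],[0,0,0,-0.015,0]]'; python3 - <<'E'
from h import *
for i in range(4):
    get_image("wrist");s=get_state();print(s["time"],s["position"],s["ft_force"])
E
```

```text
time: 3.62
position: [0.464, 0.1885, 0.0487]
tool_rot: [0.613, 3.081, 0.0]
ft_force: [-1.0, -1.2, 3.2]
grip_width: 0.007
grip_force: 1.3
3.675 [0.46397129 0.18853642 0.04870842] [-1.05920849 -0.66310452  2.55424157]
3.725 [0.46400295 0.18852563 0.04872861] [-0.79801699 -1.23522053  1.91548179]
3.775 [0.46399978 0.1885232  0.04871209] [-0.36115806 -0.60453042  2.7219297 ]
3.825 [0.46394981 0.1885396  0.04868903] [-0.94192581 -0.87118026  2.6543561 ]
```

```bash
python3 -m crank '[[0,0,0,-0.005,0],[0,0,0,-0.008,0],[0,0,0,-0.008,0],[0,0,0,-0.008,0],[0,0,0,-0.008,0]]'; python3 - <<'E'
from h import *
for i in range(3):
    get_image("wrist");s=get_state();print(s["time"],s["position"],s["ft_force"])
E
```

```text
time: 4.45
position: [0.464, 0.1885, 0.0471]
tool_rot: [0.613, 3.081, 0.0]
ft_force: [-0.8, -0.6, 2.7]
grip_width: 0.007
grip_force: 1.7
4.5 [0.46397991 0.18854093 0.04707016] [-0.48950318  0.62198651  3.68327625]
4.55 [0.46394677 0.18853257 0.04704291] [-0.13187866 -1.05357083  3.2601938 ]
4.6 [0.4639634  0.1885442  0.04704864] [-0.13520395  0.59038931  2.94259869]
```

```bash
python3 -m crank '[[0,0,0,0,0],[0,0,0,0,0],[0,0,0,0,0],[0,0,0,0,0],[0,0,0,0,0]]'; python3 -m crank '[[0,0,0,0,0],[0,0,0,0,0],[0,0,0,0,0],[0,0,0,0,0],[0,0,0,0,0]]'; python3 -m crank '[[0,0,0,0,0],[0,0,0,0.05,0],[0,0,0,0.15,0],[0,0,0,0.4,0],[0,0,0,0.7,0]]'; python3 -m crank '[[0,0,0.2,0.05,0],[0,-0.1,0.45,0.05,0],[0,-0.2,0.7,0.05,0],[0,-0.2,0.7,0.05,0],[0,-0.2,0.7,0.05,0]]';python3 -m crank '[[0,0,0,0,0],[0,0,0,0,0],[0,0,0,0,0]]'; python3 - <<'E'
from h import *
s=get_state();print(s["time"],s["position"],s["ft_force"],s["qd"])
im=get_image("side");cv2.imwrite("pics/e.png",cv2.resize(im[200:320,250:400,::-1],None,fx=4,fy=4,interpolation=cv2.INTER_CUBIC))
E
```

```text
time: 5.22
position: [0.464, 0.1885, 0.047]
tool_rot: [0.613, 3.081, 0.0]
ft_force: [-0.7, -0.7, 3.3]
grip_width: 0.008
grip_force: 1.8
time: 5.85
position: [0.4639, 0.1885, 0.047]
tool_rot: [0.613, 3.081, 0.0]
ft_force: [0.1, 0.2, 3.9]
grip_width: 0.006
grip_force: 1.8
time: 6.48
position: [0.4621, 0.1879, 0.1873]
tool_rot: [-0.612, -3.078, 0.004]
ft_force: [1.4, 0.9, 0.9]
grip_width: 0.006
grip_force: 0.0
time: 7.1
position: [0.4236, 0.3277, 0.1966]
tool_rot: [-0.613, -3.081, 0.003]
ft_force: [0.9, -0.6, -0.9]
grip_width: 0.007
grip_force: 0.0
time: 7.48
position: [0.4242, 0.3278, 0.197]
tool_rot: [0.615, 3.081, 0.0]
ft_force: [-1.0, -0.1, -0.1]
grip_width: 0.004
grip_force: 0.0
7.475 [0.42418712 0.32783952 0.1970403 ] [-0.97525801 -0.12473714 -0.08257698] [-0.00401801  0.00158515 -0.00434191 -0.00331789  0.00054669  0.0002629
 -0.00297594]
```

View pics/e.png

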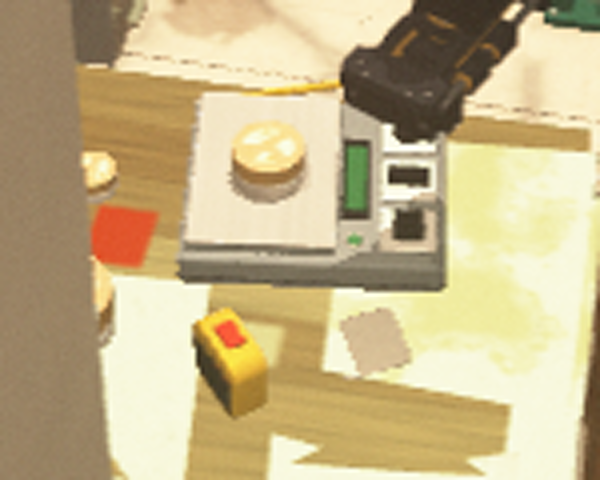

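The gripper is clear above the bench and touching nothing. The pot is on the pan at crop (268,160), and the tape measure, wedge and pencil are where they were. Handing in.

```bash
python3 -c "
from bench import *
print(close_job())"
```

```text
the job is handed in; nothing more can be done
None
```

I pressed the round key about 6 mm down at roughly 3.5 N, held it for about 2 s, then let it up and withdrew; nothing else was touched as far as I could see, and the job was handed in at about 7.5 s.

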